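# Seat the probe, set the coolant valve two turns open

### The job

Lift the temperature probe out of its parking block and push its thin stem all the way down into the one uncapped tube in the cooling block, so that the probe's head rests on the tube's rim. Then set the coolant valve: crank its handwheel clockwise (seen from above) by the upright handle until it comes to its stop, then back it off counter-clockwise exactly two full turns. Finish while still gripping the handle, holding it there without letting go, and leave the loose things on the bench where they stand.

Things in the scene. Friction and masses are not known exactly. Their poses are not given: they have to be found in the camera images.
- probe_grip (a point): Centre of the temperature probe's head, on its axis. The loose probe (about 40 g, upright at the start) is a black round head 18 mm across, 50 mm tall, over a thin steel stem 6 mm across, 60 mm long, on the same axis. The head's top is 25 mm above this point, its flat underside 25 mm below, the stem's rounded tip 85 mm below. z runs up the probe.
- probe_shoulder (a point): Centre of the flat underside of the probe's head, where the stem begins: 25 mm below probe_grip.
- park: The probe's parking block: fixed grey plastic block 50 x 60 mm, 70 mm tall, with one upright 10 mm hole in its middle. At the start the probe's stem stands in it, the head resting on the block's top. Origin under its centre.
- tube_mouth (a point): Centre of the open mouth of the uncapped glass tube, level with its rim, 70 mm above the bench. The tube is upright and fixed, 18 mm outside with a flat white collar 21 mm across at the rim, bore 10 mm, 66 mm deep. It stands in any one of the three places of the cooling block. z is up.
- block: The fixed aluminium cooling block, 60 x 160 mm (long side along its y), 40 mm tall, with three tubes in a row along y, 45 mm apart, the middle one at its centre. One tube is open; two have white screw caps, tops 76 mm above the bench. Origin under its centre.
- valve (a joint): Turning angle of the handwheel in rad about the vertical: 0 is fully closed at the stop, growing counter-clockwise seen from above as the valve opens (one turn is 6.283); the far end is at 19. It has a steady friction of 0.07 N m and stays where it is left. It starts 0.4 to 1.3 turns open.
- wheel_centre (a point): Point on the handwheel's vertical axis at the level of the handle's middle, 143 mm above the bench. The grey handwheel (three spokes, 112 mm across, rim's top 114 mm above the bench) stands on a fixed brass valve body on a steel plate 120 x 90 mm; on the wheel only the handle rises above 121 mm.
- handle: The upright black round crank handle on the handwheel's rim, 45 mm from the wheel's axis, 18 mm across at its middle (16 at the foot, 14 at the top), 52 mm tall. Origin at its middle, 143 mm above the bench. It spins freely about its own vertical axis, so a gripper that holds it from above need not turn as it goes round.
- amber: Bystander: upright amber bottle, 68 mm across, 150 mm tall; origin under its centre.
- beaker: Bystander: open glass beaker, 64 mm across, 75 mm tall; origin under its centre.
- dishes: Bystander: stack of three round dishes, 90 mm across, 42 mm tall; origin under its centre.
- tipbox: Bystander: closed box, 110 x 80 mm, 50 mm tall; origin under its centre.
- weight: Bystander: steel cylinder 36 mm across, 40 mm tall; origin under its centre.
- jar: Bystander: small jar with a white lid, 50 mm across, 60 mm tall; origin under its centre.
- spat: Bystander: narrow flat-lying steel spatula, 145 mm long, 4 mm thick; origin under the middle of its shaft.
Mind the look-alikes: they are no part of the job. Leave any blue or purple look-alike of the part that bears probe_grip alone.

How it is judged:
On the way, in this order (a step that is already met when the one before it is completed fails the run):
1. the probe's stem is fully down in the open tube, its head on the rim (horizontal distance between probe_shoulder and tube_mouth below 0.005 m and z of probe_shoulder in the frame of tube_mouth between -0.004 and 0.004 m and angle between probe_grip's own z axis and vertical below 0.12 rad), for 0.2 s.
2. the valve is closed against its stop (value of joint valve below 0.1 rad), for 0.2 s.
At the end, for the whole second after the job is handed in: The handwheel is still, 2 turns (12.566 rad, within 0.3) open from its stop; the fingers still grip the handle (over 2 N); the probe is in the open tube with its head on the rim (underside within 4 mm of the mouth's level and 5 mm of its centre, leaning under 0.12 rad) (all of step 1 and value of joint valve between 12.266 and 12.866 rad and velocity of joint valve between -0.1 and 0.1 rad/s and contact force between the fingers and handle above 2 N); the arm keeps its last pose, push and grip.
It fails at once if a bystander is moved more than 25 mm (distance of any of amber, beaker, dishes, tipbox, weight, jar, spat from where it was at the start of the episode above 0.025 m).
It also fails if it takes over 72 s, if anything falls off the work surface, if the arm or the gripper's body presses on something with over 40 N, if the wrist force passes 120 N, or if a joint passes its speed limit or range.

### The arm

A 6-joint arm with a two-finger parallel gripper is mounted at the origin on the work surface. World frame = base frame: x ahead of the robot, y to its left, z up, the work surface at z = 0. Lengths are in m, angles in rad, forces in N, time in s.
With the tool pointing down it reaches from about 0.225 to 0.875 m from the base axis. Payload 3.4 kg.
Tool frame: the origin (TCP) lies midway between the tips of the shut fingers; the grasp point (between the pads) lies 19 mm behind it (manip.grasp_offset is the distance from the TCP to the grasp point, in m); x points along the fingers, y is the direction in which the jaws open and shut, and the axes are right-handed (so a half turn about x gives the same grasp; the last joint's range is limited). The gripper opens to 85 mm and grips with 20 to 120 N. Pads are 22 mm wide; open, the fingers measure 114 mm over their backs; the gripper's body (76 mm by 85 mm) begins 54 mm behind the grasp point. The pads swing forward as they close: fully open they stand 13 mm farther back than shut.
Start: joints at [0.989, 0.276, 1.505, -0, 1.361, -0.121], TCP at [0.256, 0.515, 0.231] pointing down, gripper open.
Joint ranges: [-2.89, 2.89], [-0.75, 2.08], [0.22, 2.7], [-1.18, 4.32], [0.11, 2.71], [-2.7, 2.7]. Speed limits (rad/s): [2.57, 2.57, 3.14, 3.14, 3.14, 3.14].

### API

Orientations are given as a unit quaternion [w, x, y, z].
In Python, from rig import manip gives the robot as it stands.
- The arm moves only by the shell command python3 -m creep 'ROWS' [OPENING] [FORCE]. ROWS is a JSON object of lists of equal length, an entry for each row: "delta_pos": the shift along the tool's x, y, z in cm, a list of three; "dr": the turn, a rotation vector about the tool's x, y, z in rad, a list of three. In form: {"delta_pos": [[dx, dy, dz], ...], "dr": [[rx, ry, rz], ...]}. A call has 1 to 10 rows; each row is the pose to reach, as a shift and turn from the pose commanded when the call began, along the tool's axes at that moment; what a row does not reach only later rows make up. A row lasts 1/10 s, in which the tool goes at most 50 mm and 8.59 degrees, less where a joint would pass 70% of its speed; a pose out of reach is approached as far as the arm can. A call with a gripper value outside its range is refused whole. OPENING is the opening, from -1 (shut) to 1 (fully open), set as the call begins (- or left out, the last holds). The fingers move at their own pace and stop on an object; FORCE is the grip in N (left out, the last holds). Time passes only in rows, so rows that repeat a pose let the fingers close. It gives the time, the measured TCP pose, the force and the opening at its end, in the units of the state.
- manip.get_state(): the state, without advancing time (a new reading comes with each control period).
- manip.get_image(name): name is "scene" or "side" or "wrist"; returns a dict with "pixels" (384x512x3 uint8, blue, green, red), "depth" (384x512 float32, m along the optical axis (not along the pixel's ray), 0 where there is no reading), "intrinsics" (3x3 intrinsics, pixels), "k1" (the pictures are not rectified: a ray, as slopes to the right and down, at radius r is drawn at 1 + k1 r^2 times it, then the intrinsics apply), "rvec" (rotation vector, rad) and "tvec" (3), from world to camera coordinates, as OpenCV has them. Camera axes: x right, y down, z forward; pixel columns grow to the right and rows downward; lengths in m; the calibration is good to about 2 mm. A picture is of the moment at which its call begins.
- manip.sign_off(): hands the job in, once; it reports no verdict.
The state is a dict: "clock": time; "qpos": joint angles; "qd": joint speeds; "effort": joint torques, N m; "position": TCP position; "ee_rot": TCP orientation; "contact_force": force on the tool from outside, world axes, zero at the start; "moment": the same for the moment, N m; "width": finger opening in m.
Only numpy, scipy, OpenCV 4.12 (cv2) and the standard library are available. Lean on these libraries where they do the work, as an engineer would, in place of code of your own. Each camera call takes 0.05 s, during which the arm holds its last target. There are 200 camera calls.

## Working session

There is one attempt and no reset: what is moved stays moved. The work goes in short steps, Python scripts to look and compute and a shell command to move; the robot and the scene stay as the last step left them, time stands still between calls to the robot, and variables do not carry over. Pictures are saved under pics/ and viewed, about 8 in all and at most 12, crops included, and the job is handed in when it is done.

```bash
mkdir -p pics; ls; cat > h.py <<'E'
import numpy as np, cv2
from scipy.spatial.transform import Rotation as R
from rig import manip
def grab(n,save=None):
    d=manip.get_image(n)
    if save: cv2.imwrite('pics/'+save,d['pixels'])
    return d
def und(d,uv):
    K=d['intrinsics'];k=d['k1'];uv=np.atleast_2d(np.array(uv,float))
    return cv2.undistortPoints(uv[:,None],np.array(K,float),np.array([k,0,0,0,0.]))[:,0]
def ray(d,uv):
    s=und(d,uv);Rm=cv2.Rodrigues(np.array(d['rvec'],float))[0];t=np.array(d['tvec'],float).ravel()
    return -Rm.T@t, np.c_[s,np.ones(len(s))]@Rm
def onz(d,uv,z):
    c,r=ray(d,uv);return c+r*((z-c[2])/r[:,2])[:,None]
def cloud(d):
    h,w=d['depth'].shape;v,u=np.mgrid[:h,:w]
    c,r=ray(d,np.c_[u.ravel(),v.ravel()])
    return (c+r*d['depth'].reshape(-1,1)).reshape(h,w,3)
def proj(d,p):
    return cv2.projectPoints(np.atleast_2d(np.array(p,float)),np.array(d['rvec'],float),np.array(d['tvec'],float),np.array(d['intrinsics'],float),np.array([d['k1'],0,0,0,0.]))[0][:,0]
def tool(dw):
    "world shift (m) -> tool cm"
    q=manip.get_state()['ee_rot'];return R.from_quat(np.roll(q,-1)).as_matrix().T@np.array(dw)*100
E
python3 - <<'E'
from h import *
a=grab('scene','a.png');b=grab('side','b.png')
for d in(a,b):print(d['intrinsics'],d['k1'],ray(d,[[256,192]]))
np.savez('a.npz',**a);np.savez('b.npz',**b)
cv2.imwrite('pics/ab.png',np.vstack([a['pixels'],b['pixels']])[:, :])
s=manip.get_state();print(s)
E
```

```text
pics
[[428.31456361   0.         259.84891275]
 [  0.         428.31456361 199.09130807]
 [  0.           0.           1.        ]] 0.012120930299780678 (array([1.09392173, 0.54492842, 0.78850736]), array([[-0.51328799, -0.58951984, -0.6239845 ]]))
[[440.96901508   0.         256.57986544]
 [  0.         440.96901508 191.73748049]
 [  0.           0.           1.        ]] -0.13885924693655327 (array([0.35892679, 0.66160046, 1.02275228]), array([[ 0.18699032, -0.61087813, -0.76932738]]))
{'clock': 0.1, 'qpos': array([ 9.89013198e-01,  2.76523111e-01,  1.50599858e+00, -4.42284936e-06,
        1.36069566e+00, -1.20976566e-01]), 'qd': array([ 2.65099223e-05, -5.75584904e-04, -3.23236004e-03, -1.30776117e-03,
       -2.79953942e-03, -1.67379543e-03]), 'effort': array([ 2.58665161e-03, -4.17699015e+01, -2.46405101e+01,  2.26844736e-05,
        5.73290090e-03,  1.26006930e-05]), 'position': array([0.25542207, 0.51463513, 0.23053431]), 'ee_rot': array([ 0.68822462,  0.16094188,  0.68861717, -0.16202157]), 'contact_force': array([ 0.85790313,  0.85724147, -0.28114794]), 'moment': array([ 0.00535302, -0.00658833, -0.00375448]), 'width': 0.08556659320128626}
```

View pics/a.png

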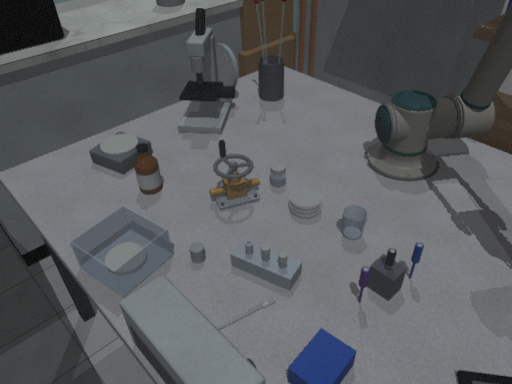

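View pics/b.png

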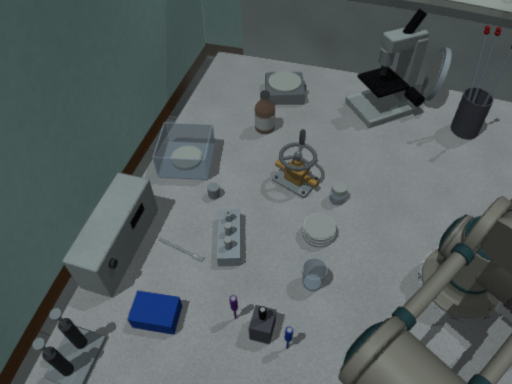

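Scene view: the black-headed probe is at (390,257) on the grey park block. Look-alikes are purple at (364,277) and blue at (417,252). The tubes are at (249,247), (265,253) and (282,260). The valve is at (235,180) with its handle at (222,150). I choose the black probe by colour and because it stands in the block, and check it in a close crop.

```bash
python3 - <<'E'
from h import *
a=dict(np.load('a.npz'));b=dict(np.load('b.npz'))
f=lambda d,x,y,w,h,s:cv2.resize(d['pixels'][y:y+h,x:x+w],(w*s,h*s),interpolation=cv2.INTER_CUBIC)
A=np.hstack([f(a,345,235,80,60,5),f(a,230,230,80,60,5)]);B=np.hstack([f(b,220,285,80,60,5),f(b,190,200,80,60,5)])
cv2.imwrite('pics/c.png',np.vstack([A,B]))
for n,d in(('a',a),('b',b)):
    P=cloud(d);ok=d['depth']>0
    # clusters in height bands
    px=d['pixels'].astype(int);hi,lo=px.max(2),px.min(2)
    def rep(name,m):
        k,l,s,c=cv2.connectedComponentsWithStats((m&ok).astype(np.uint8))
        for i in range(1,k):
            if s[i,4]>25:
                q=P[l==i];print(n,name,c[i].round(),s[i,4],np.median(q,0).round(3),q.min(0).round(3),q.max(0).round(3))
    base=(P[...,0]>.15)&(P[...,0]<.95)&(abs(P[...,1])<.8)&(P[...,2]<.3)
    rep('hi>.09',base&(P[...,2]>.09)); rep('tube .05-.09',base&(P[...,2]>.05)&(P[...,2]<.085))
    rep('brass',base&(px[...,2]-px[...,0]>60)); rep('low',base&(P[...,2]>.015)&(P[...,2]<.05))
E
```

```text
a hi>.09 [203.  72.] 1895 [ 0.295 -0.644  0.164] [ 0.157 -0.729  0.09 ] [ 0.387 -0.554  0.3  ]
a hi>.09 [231. 164.] 668 [ 0.507 -0.225  0.112] [ 0.451 -0.28   0.09 ] [ 0.562 -0.172  0.17 ]
a hi>.09 [144. 159.] 416 [ 0.666 -0.421  0.111] [ 0.63  -0.449  0.09 ] [ 0.693 -0.399  0.153]
a hi>.09 [419. 248.] 88 [0.41  0.29  0.105] [0.396 0.281 0.09 ] [0.415 0.298 0.111]
a hi>.09 [391. 256.] 125 [0.477 0.265 0.111] [0.462 0.254 0.09 ] [0.483 0.272 0.123]
a hi>.09 [364. 272.] 96 [0.55  0.251 0.106] [0.537 0.24  0.09 ] [0.556 0.258 0.112]
a hi>.09 [191. 336.] 6522 [0.906 0.148 0.14 ] [ 0.852 -0.009  0.102] [0.95  0.29  0.144]
a tube .05-.09 [226.  94.] 120 [ 0.189 -0.645  0.071] [ 0.157 -0.673  0.051] [ 0.211 -0.624  0.085]
a tube .05-.09 [117. 145.] 773 [ 0.646 -0.639  0.057] [ 0.575 -0.723  0.05 ] [ 0.724 -0.559  0.064]
a tube .05-.09 [277. 168.] 140 [ 0.374 -0.185  0.059] [ 0.349 -0.209  0.05 ] [ 0.394 -0.166  0.063]
a tube .05-.09 [148. 175.] 245 [ 0.673 -0.406  0.069] [ 0.627 -0.445  0.05 ] [ 0.695 -0.397  0.085]
a tube .05-.09 [234. 183.] 215 [ 0.517 -0.212  0.061] [ 0.478 -0.26   0.05 
[... 6358 characters left out ...]
006  0.015] [0.95  0.293 0.05 ]
b low [228. 238.] 1004 [0.624 0.056 0.041] [ 0.579 -0.045  0.016] [0.682 0.124 0.05 ]
b low [319. 229.] 866 [ 0.397 -0.039  0.042] [ 0.353 -0.093  0.015] [ 0.442 -0.002  0.049]
b low [315. 270.] 159 [0.383 0.083 0.034] [0.357 0.077 0.015] [0.409 0.101 0.05 ]
b low [311. 284.] 104 [0.382 0.128 0.033] [0.358 0.108 0.016] [0.411 0.133 0.05 ]
b low [160. 299.] 37 [0.727 0.275 0.049] [0.712 0.262 0.046] [0.737 0.285 0.05 ]
b low [157. 318.] 592 [0.713 0.328 0.045] [0.672 0.257 0.015] [0.785 0.349 0.05 ]
b low [262. 335.] 155 [0.467 0.293 0.033] [0.446 0.239 0.015] [0.496 0.295 0.05 ]
b low [ 76. 358.] 1176 [0.865 0.461 0.017] [0.828 0.391 0.015] [0.929 0.532 0.05 ]
```

View pics/c.png

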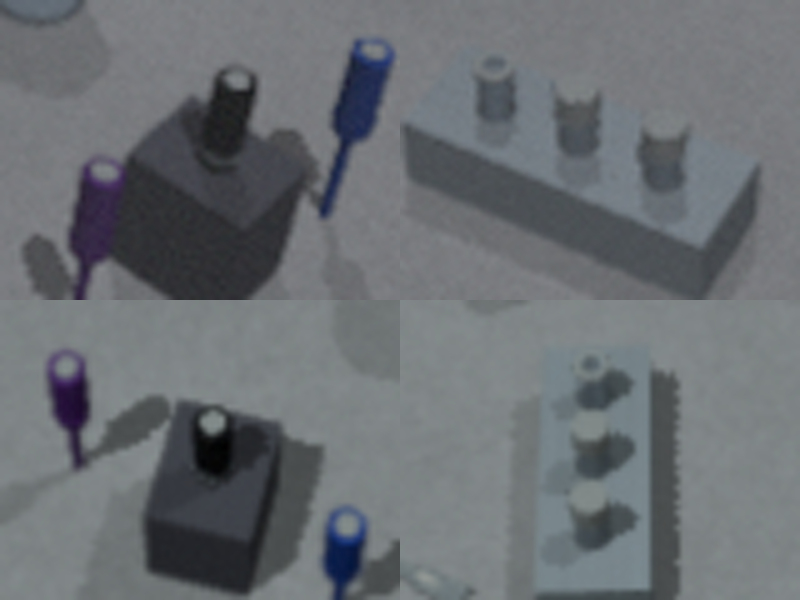

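Crop: the black head stands on the grey block with its top at scene (392.6,250.6). The purple and blue probes are separate and lean free. The open tube with the dark bore is the leftmost in the scene view (249,243.4), which is the top one in the side view (228.4,212.8).

```bash
python3 - <<'E'
from h import *
a=dict(np.load('a.npz'));b=dict(np.load('b.npz'))
def tri(u,v):
    c1,r1=ray(a,u);c2,r2=ray(b,v);r1,r2=r1[0],r2[0]
    s=np.linalg.lstsq(np.c_[r1,-r2],c2-c1,rcond=None)[0];p,q=c1+s[0]*r1,c2+s[1]*r2
    return (p+q)/2,np.linalg.norm(p-q)
for n,u,v,z in(('probe',(392.2,250.2),(262.2,308.6),.12),('tube',(248.6,243),(228,212.4),.07)):
    print(n,onz(a,u,z).round(4),onz(b,v,z).round(4),tri(u,v))
for n,d in(('a',a),('b',b)):
    P=cloud(d);w=(abs(P[...,0]-.505)<.08)&(abs(P[...,1]+.225)<.08)&(d['depth']>0)
    q=P[w&(P[...,2]>.106)&(P[...,2]<.12)]
    c,rad=cv2.minEnclosingCircle(q[:,:2].astype(np.float32));print('wheel',n,np.round(c,4),rad,len(q))
    q=P[w&(P[...,2]>.128)];print('handle',np.median(q,0),q.min(0),q.max(0))
    v,u=np.where(w&(P[...,2]>.16));print('top px',u.mean(),v.mean(),onz(d,(u.mean(),v.mean()),.168))
s=manip.get_state();M=R.from_quat(np.roll(s['ee_rot'],-1)).as_matrix();print(M.round(3))
print('yaw of jaw deg',np.degrees(np.arctan2(M[1,1],M[0,1])))
E
```

```text
probe [[0.4702 0.2612 0.12  ]] [[0.4727 0.2613 0.12  ]] (array([0.47239903, 0.26226549, 0.12228633]), np.float64(0.00016789396192931521))
tube [[ 0.6443 -0.0044  0.07  ]] [[ 0.6437 -0.0056  0.07  ]] (array([ 0.64373997, -0.00545474,  0.06938592]), np.float64(0.0010054637490445428))
wheel a [ 0.506  -0.2272] 0.05714375898241997 495
handle [ 0.50698635 -0.26702201  0.15208671] [ 0.4941811  -0.27846516  0.1284577 ] [ 0.51365012 -0.26100862  0.17044824]
top px 221.0 142.58620689655172 [[ 0.50687995 -0.26669314  0.168     ]]
wheel b [ 0.5039 -0.2246] 0.05633356794714928 509
handle [ 0.5007907  -0.26671381  0.15047572] [ 0.49286749 -0.27477358  0.12807245] [ 0.51056396 -0.26151637  0.1728008 ]
top px 302.44444444444446 131.96296296296296 [[ 0.5008827  -0.26601061  0.168     ]]
[[-0.001  0.445  0.896]
 [-0.001  0.896 -0.445]
 [-1.    -0.002 -0.   ]]
yaw of jaw deg 63.59779066602716
```

```bash
python3 -m creep '{"delta_pos":[[0.3,-1,2.3],[0.6,-2.7,6.3],[1,-4.5,10.5],[1.5,-6.3,14.8],[2,-8.1,19],[2.5,-9.8,23.2],[3,-11.3,26.6],[3,-12.4,29.3],[3,-13,30.6],[3,-13,30.6]],"dr":[[0,0,0],[0,0,0],[0,0,0],[0,0,0],[0,0,0],[0,0,0],[0,0,0],[0,0,0],[0,0,0],[0,0,0]]}' 1 30
python3 - <<'E'
from h import *
d=grab('wrist','w1.png');np.savez('w1.npz',**d)
print(proj(d,[[.472,.262,.12],[.472,.262,.07],manip.get_state()['position']]),ray(d,(256,192)))
E
```

```text
clock: 1.1
position: [0.4727, 0.2615, 0.201]
ee_rot: [0.688, 0.162, 0.688, -0.162]
contact_force: [-0.1, -0.3, -0.7]
width: 0.0855
[[261.2035539  197.89936854]
 [260.93481715 183.49587804]
 [262.77795783 239.3083796 ]] (array([0.41148029, 0.29083278, 0.34478721]), array([[ 0.23204013, -0.13034393, -0.96400838]]))
```

View pics/w1.png

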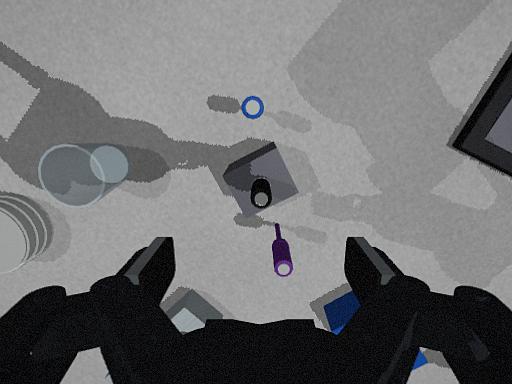

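The wrist view shows the black head's top at (261,199), against a prediction of (261.2,197.9), so the tool is centred. Purple is at (284,268) and blue at (252,107), both clear of the jaws.

```bash
python3 -m creep '{"delta_pos":[[1.5,0,0],[4,0,0],[6.5,0,0],[9,0,0],[11,0,0],[12,0,0],[12,0,0],[12,0,0]],"dr":[[0,0,0],[0,0,0],[0,0,0],[0,0,0],[0,0,0],[0,0,0],[0,0,0],[0,0,0]]}' 1 30
python3 -m creep '{"delta_pos":[[0,0,0],[0,0,0],[0,0,0],[0,0,0],[0,0,0],[0,0,0],[0,0,0],[0,0,0],[0,0,0],[0,0,0]],"dr":[[0,0,0],[0,0,0],[0,0,0],[0,0,0],[0,0,0],[0,0,0],[0,0,0],[0,0,0],[0,0,0],[0,0,0]]}' -1 30
```

```text
clock: 1.95
position: [0.4721, 0.2635, 0.082]
ee_rot: [0.689, 0.161, 0.688, -0.161]
contact_force: [0.5, 0.4, 0.5]
width: 0.0852
clock: 2.95
position: [0.4722, 0.2626, 0.0816]
ee_rot: [0.689, 0.162, 0.688, -0.161]
contact_force: [0.6, -0.7, 5.1]
width: 0.0172
```

```bash
python3 -m creep '{"delta_pos":[[-0.7,0,0],[-2,0,0],[-4,0,0],[-6,0,0],[-8,0,0],[-9.5,0,0],[-10,0,0],[-10,0,0]],"dr":[[0,0,0],[0,0,0],[0,0,0],[0,0,0],[0,0,0],[0,0,0],[0,0,0],[0,0,0]]}'
python3 - <<'E'
from h import *
s=manip.get_state();p=s['position'];print(p,s['width'],s['contact_force'],tool(np.array([.6437,-.0052,.182])-p))
E
```

```text
clock: 3.75
position: [0.4722, 0.2627, 0.1817]
ee_rot: [0.689, 0.162, 0.688, -0.161]
contact_force: [-0.2, -0.4, -0.7]
width: 0.0175
[0.47220798 0.26268623 0.18172226] 0.017480967855794734 [-0.15269849 -0.3685016  -0.65699133] [-2.51510543e-02 -1.63685507e+01  2.72726267e+01]
```

```bash
python3 -m creep '{"delta_pos":[[0,-1,1.7],[0,-3,5],[0,-5.2,8.7],[0,-7.6,12.7],[0,-10,16.7],[0,-12.4,20.7],[0,-14.4,24],[0,-15.7,26.2],[0,-16.4,27.3],[0,-16.4,27.3]],"dr":[[0,0,0],[0,0,0],[0,0,0],[0,0,0],[0,0,0],[0,0,0],[0,0,0],[0,0,0],[0,0,0],[0,0,0]]}'
python3 - <<'E'
from h import *
s=manip.get_state();print(s['position'])
a=grab('scene');b=grab('side');w=grab('wrist')
for n,d in(('a',a),('b',b),('w',w)):np.savez(n+'2.npz',**d)
f=lambda d,c:cv2.resize(d['pixels'][int(c[1])-37:int(c[1])+38,int(c[0])-25:int(c[0])+25],(400,600),interpolation=cv2.INTER_CUBIC)
T=[s['position'][0],s['position'][1],.09];o=[]
for n,d in(('a',a),('b',b)):
    c=proj(d,T)[0].astype(int);print(n,c);o.append(f(d,c))
cv2.imwrite('pics/d.png',np.hstack(o))
E
```

```text
clock: 4.75
position: [0.6436, -0.0069, 0.1798]
ee_rot: [0.688, 0.162, 0.689, -0.162]
contact_force: [-0.8, 0.8, -1.4]
width: 0.0172
[ 0.64362528 -0.00690773  0.17978935]
a [247 236]
b [227 207]
```

View pics/d.png

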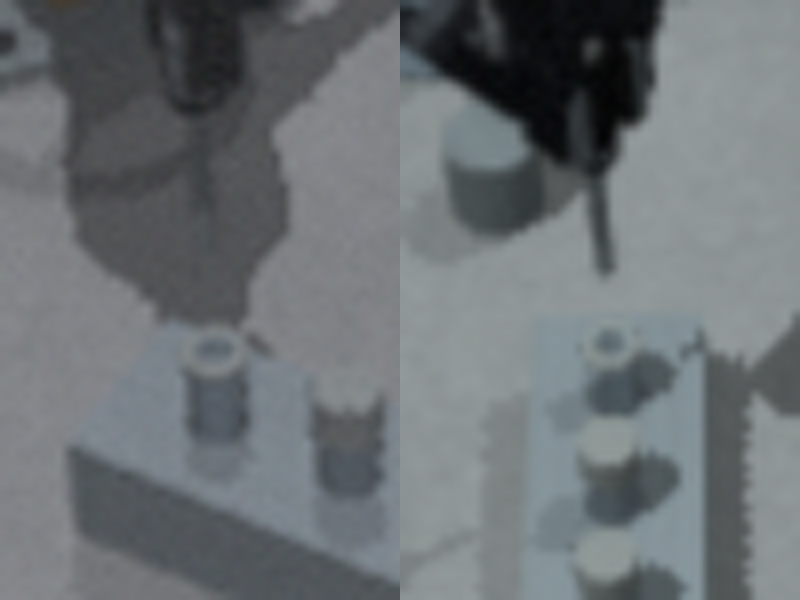

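The crops show the stem below the gripper, with its tip at scene ≈(203,255) and side ≈(606,272) in crop pixels. The open mouth is at crop (213,350) and (609,345).

```bash
python3 - <<'E'
from h import *
a=dict(np.load('a2.npz'));b=dict(np.load('b2.npz'))
fa=lambda x,y:(222+x/8-.44,199+y/8-.44);fb=lambda x,y:(202+(x-400)/8-.44,170+y/8-.44)
print('mouth',onz(a,fa(213,350),.07),onz(b,fb(609,345),.07))
print('tip',onz(a,fa(204,255),.108),onz(b,fb(606,272),.109))
p=manip.get_state()['position'];print(p)
# predicted pixel lines of stem if straight under TCP
for n,d,o in(('a',a,(222,199,0)),('b',b,(202,170,400))):
    q=proj(d,[[p[0],p[1],z] for z in(.168,.138,.108)]);print(n,[(round((u-o[0]+.44)*8+o[2]),round((v-o[1]+.44)*8)) for u,v in q])
w=dict(np.load('w2.npz'));print(proj(w,[[.644,-.005,.07],[p[0],p[1],.108],[p[0],p[1],.168]]))
cv2.imwrite('pics/e.png',cv2.resize(w['pixels'][120:300,180:360],(720,720)[:2],interpolation=cv2.INTER_CUBIC)[:600])
E
```

```text
mouth [[ 0.64348064 -0.00672569  0.07      ]] [[ 0.64419025 -0.00448915  0.07      ]]
tip [[ 0.64390279 -0.00788956  0.108     ]] [[ 0.64301997 -0.00559844  0.109     ]]
[ 0.64245526 -0.00426508  0.18086414]
a [(208, 101), (212, 182), (216, 259)]
b [(595, 160), (601, 220), (607, 277)]
[[261.27910929 191.51294468]
 [261.53470383 201.95857871]
 [262.23568482 232.10244052]]
```

View pics/e.png

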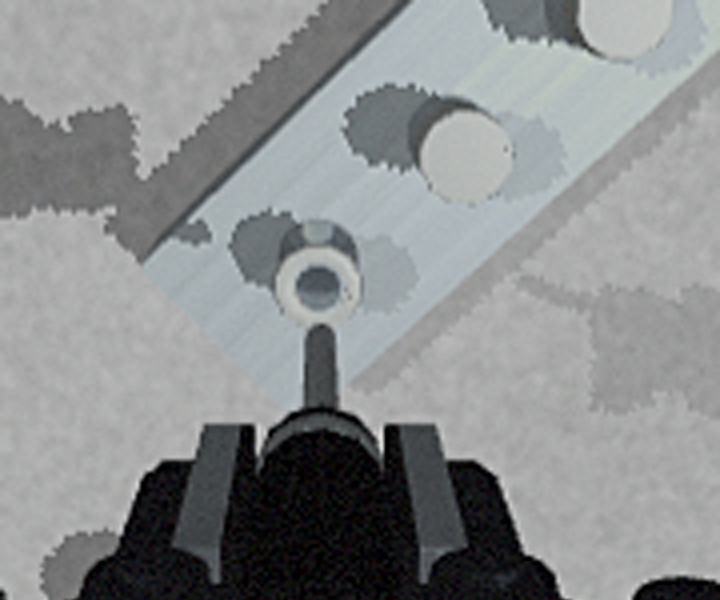

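The wrist crop shows the tube mouth at crop (318,287) and the stem's rounded end topping out at (320,324), with its axis in line with the mouth sideways.

```bash
python3 - <<'E'
from h import *
w=dict(np.load('w2.npz'));f=lambda x,y:(180+x/4-.38,120+y/4-.38)
c,_=ray(w,(0,0));dep=c[2]-.111;r=.003*w['intrinsics'][0,0]/dep
m=onz(w,f(318,287),.07)[0];t=onz(w,(f(320,324)[0],f(320,324)[1]+r),.111+.0)[0]
st=onz(w,f(320,390),.165)
print(r,m,t,m-t,tool(m-t),manip.get_state()['position'])
E
```

```text
4.005375535354919 [ 0.64298824 -0.00672777  0.07      ] [ 0.64290586 -0.0061901   0.111     ] [ 8.23831132e-05 -5.37666672e-04 -4.10000000e-02] [ 4.09991621 -0.04557439  0.03960726] [ 0.64245526 -0.00426508  0.18086414]
```

```bash
python3 -m creep '{"delta_pos":[[1,0.05,0],[2.5,0.05,0],[3.3,0.05,0],[4,0.05,0],[4.5,0.05,0],[5,0.05,0],[5.5,0.05,0],[5.5,0.05,0]],"dr":[[0,0,0],[0,0,0],[0,0,0],[0,0,0],[0,0,0],[0,0,0],[0,0,0],[0,0,0]]}'
```

```text
clock: 5.7
position: [0.6434, -0.0053, 0.1256]
ee_rot: [0.688, 0.161, 0.689, -0.162]
contact_force: [0.3, -0.3, -0.7]
width: 0.0173
```

No contact force, so the stem is inside the bore. Going down to the rim.

```bash
python3 -m creep '{"delta_pos":[[0.8,0,0],[1.8,0,0],[2.8,0,0],[3.6,0,0],[4.1,0,0],[4.4,0,0],[4.6,0,0],[4.7,0,0],[4.7,0,0]],"dr":[[0,0,0],[0,0,0],[0,0,0],[0,0,0],[0,0,0],[0,0,0],[0,0,0],[0,0,0],[0,0,0]]}'
```

```text
clock: 6.6
position: [0.6435, -0.0053, 0.0816]
ee_rot: [0.689, 0.161, 0.688, -0.161]
contact_force: [-4.2, 0.7, 10.4]
width: 0.0169
```

```bash
python3 -m creep '{"delta_pos":[[-0.2,0,0],[-0.3,0,0],[-0.3,0,0],[-0.3,0,0],[-0.3,0,0]],"dr":[[0,0,0],[0,0,0],[0,0,0],[0,0,0],[0,0,0]]}' 0.2
python3 -m creep '{"delta_pos":[[-1,0,0],[-3,0,0],[-5,0,0],[-7,0,0],[-9,0,0],[-11,0,0],[-12,0,0],[-12,0,0]],"dr":[[0,0,0],[0,0,0],[0,0,0],[0,0,0],[0,0,0],[0,0,0],[0,0,0],[0,0,0]]}'
python3 - <<'E'
from h import *
o=[]
s=manip.get_state();print(s['position'],s['width'])
for n,c in(('scene',(249,238)),('side',(228,207))):
    d=grab(n);np.savez(n+'3.npz',**d);P=cloud(d)
    m=(abs(P[...,0]-.644)<.03)&(abs(P[...,1]+.005)<.03)&(P[...,2]>.1)&(P[...,2]<.135)
    q=P[m];print(n,len(q),q.max(0) if len(q) else 0,np.median(q,0) if len(q) else 0)
    o.append(cv2.resize(d['pixels'][c[1]-37:c[1]+38,c[0]-25:c[0]+25],(400,600),interpolation=cv2.INTER_CUBIC))
    P2=(abs(P[...,0]-.505)<.09)&(abs(P[...,1]+.225)<.09)&(P[...,2]>.16)&(P[...,2]<.18);print('handle top',P[P2].mean(0))
cv2.imwrite('pics/f.png',np.hstack(o))
E
```

```text
clock: 7.1
position: [0.6438, -0.0053, 0.082]
ee_rot: [0.688, 0.161, 0.689, -0.161]
contact_force: [0.2, -0.2, -0.2]
width: 0.051
clock: 7.9
position: [0.6448, -0.0054, 0.2044]
ee_rot: [0.69, 0.162, 0.687, -0.161]
contact_force: [-0.3, 0.0, -0.4]
width: 0.051
[ 0.64483193 -0.00540144  0.20444113] 0.051044593133365845
scene 80 [0.65348681 0.00356906 0.12267689] [ 0.64772478 -0.00150346  0.11559362]
handle top [ 0.5054246  -0.27055634  0.16559738]
side 60 [0.65155165 0.00540153 0.12430108] [ 0.64204255 -0.00079732  0.11790778]
handle top [ 0.50153445 -0.2675823   0.16675055]
```

View pics/f.png

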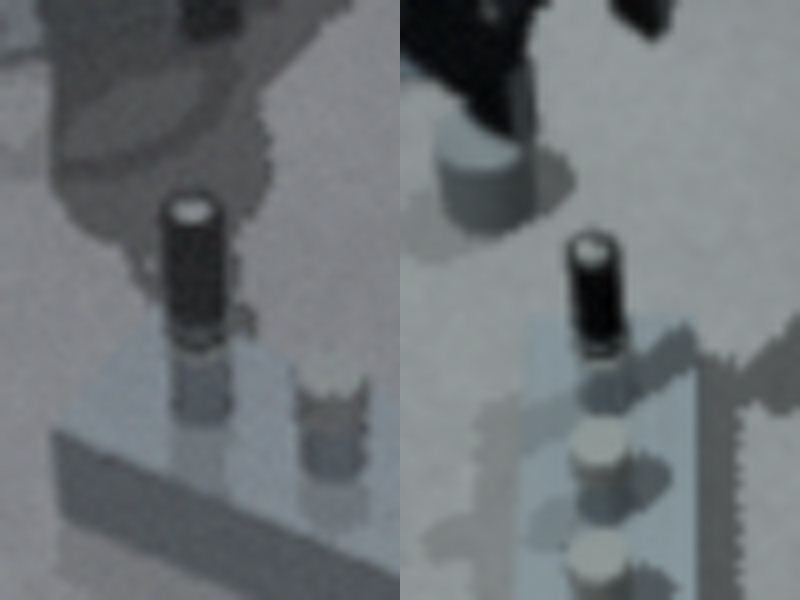

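The probe stands upright in the open tube with its head on the collar (top at z≈0.12). Now to the handle.

```bash
python3 -m creep '{"delta_pos":[[-0.5,-2,0],[-1,-5.5,-0.1],[-1,-9.5,-0.3],[-1,-13.5,-0.4],[-1,-17.5,-0.5],[-1,-21.5,-0.6],[-1,-25.5,-0.7],[-1,-28.3,-0.8],[-1,-29.7,-0.8],[-1,-29.7,-0.8]],"dr":[[0,0,0],[0,0,0],[0,0,0],[0,0,0],[0,0,0],[0,0,0],[0,0,0],[0,0,0],[0,0,0],[0,0,0]]}' 1
python3 - <<'E'
from h import *
d=grab('wrist','w3.png');np.savez('w3.npz',**d);P=cloud(d);p=manip.get_state()['position'];print(p)
m=(abs(P[...,0]-.505)<.09)&(abs(P[...,1]+.226)<.09)
h=m&(P[...,2]>.16)&(P[...,2]<.18);v,u=np.where(h);print('handle',len(u),P[h].mean(0),P[h].min(0),P[h].max(0),u.mean(),v.mean(),onz(d,(u.mean(),v.mean()),.169))
r=m&(P[...,2]>.106)&(P[...,2]<.12);q=P[r];print('wheel',cv2.minEnclosingCircle(q[:,:2].astype(np.float32)),len(q))
# algebraic ring fit
E
```

```text
clock: 9.0
position: [0.5032, -0.2693, 0.2117]
ee_rot: [0.688, 0.163, 0.689, -0.162]
contact_force: [-0.1, 0.2, 0.2]
width: 0.0851
[ 0.50404412 -0.26792372  0.21181819]
handle 481 [ 0.49920077 -0.27222623  0.16819972] [ 0.49203026 -0.28186135  0.16002128] [ 0.50824007 -0.26446607  0.17173639] 254.95841995841997 211.45738045738045 [[ 0.4989707  -0.27209828  0.169     ]]
wheel ((0.5018147826194763, -0.228550523519516), 0.05555194988846779) 6214
```

View pics/w3.png

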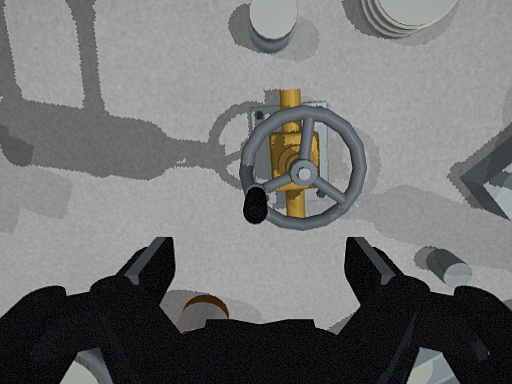

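Wrist view: the handle is at about (255,205), leaning outward from its foot by perspective. The wheel hub is at (305,173). Fits give the centre ≈(0.504,-0.2265) and the handle ≈(0.5005,-0.270), so the radius is 44 mm, as it should be.

```bash
python3 -m creep '{"delta_pos":[[0.5,-0.35,-0.2],[2,-0.35,-0.2],[4,-0.35,-0.2],[6,-0.35,-0.2],[7.7,-0.35,-0.2],[8.6,-0.35,-0.2],[8.6,-0.35,-0.2]],"dr":[[0,0,0],[0,0,0],[0,0,0],[0,0,0],[0,0,0],[0,0,0],[0,0,0]]}' 1 40
python3 -m creep '{"delta_pos":[[0,0,0],[0,0,0],[0,0,0],[0,0,0],[0,0,0],[0,0,0],[0,0,0],[0,0,0],[0,0,0],[0,0,0]],"dr":[[0,0,0],[0,0,0],[0,0,0],[0,0,0],[0,0,0],[0,0,0],[0,0,0],[0,0,0],[0,0,0],[0,0,0]]}' -1 40
```

```text
clock: 9.75
position: [0.5008, -0.2684, 0.1248]
ee_rot: [0.687, 0.161, 0.69, -0.16]
contact_force: [-0.2, 0.2, 0.2]
width: 0.0857
clock: 10.75
position: [0.5016, -0.2713, 0.127]
ee_rot: [0.689, 0.161, 0.688, -0.162]
contact_force: [-1.5, -5.1, 4.6]
width: 0.0169
```

```bash
cat > circ.py <<'E'
import sys
from h import *
# circ.py theta0 dtheta... : rows (tool cm) for the angles (world, deg), from commanded angle theta0
t0=float(sys.argv[1]);a=np.array(eval(sys.argv[2]),float)
f=lambda t:np.c_[np.cos(np.radians(t-63.6)),-np.sin(np.radians(t-63.6))]*4.5
r=f(a)-f(np.array([t0]))
print(','.join('[0,%.2f,%.2f]'%tuple(x+0.) for x in r))
E
python3 circ.py -94 '[-99,-109,-124,-139,-154,-169,-184,-196,-202,-204]'
```

```text
[0,-0.13,-0.37],[0,-0.30,-1.14],[0,-0.30,-2.31],[0,0.01,-3.44],[0,0.60,-4.46],[0,1.43,-5.29],[0,2.45,-5.88],[0,3.35,-6.14],[0,3.82,-6.20],[0,3.97,-6.21]
```

```bash
python3 -m creep '{"delta_pos":[[0,-0.13,-0.37],[0,-0.3,-1.14],[0,-0.3,-2.31],[0,0,-3.44],[0,0.6,-4.46],[0,1.43,-5.29],[0,2.45,-5.88],[0,3.35,-6.14],[0,3.82,-6.2],[0,3.97,-6.2]],"dr":[[0,0,0],[0,0,0],[0,0,0],[0,0,0],[0,0,0],[0,0,0],[0,0,0],[0,0,0],[0,0,0],[0,0,0]]}'
cat >st.py <<'E'
from h import *
P=[];F=[]
for i in range(2):
    s=manip.get_state();P.append(s['position']);F.append(s['contact_force'])
p=np.mean(P,0);f=np.mean(F,0);C=np.array([.504,-.2265]);v=p[:2]-C
th=np.arctan2(v[1],v[0]);er=np.array([np.cos(th),np.sin(th)]);et=np.array([-er[1],er[0]])
print('pos',p.round(4),'r %.4f th %.1f'%(np.hypot(*v),np.degrees(th)),'Frad %.1f Ftan(ccw) %.1f Fz %.1f'%(f[:2]@er,f[:2]@et,f[2]),s['width'])
E
python3 st.py
```

```text
clock: 11.75
position: [0.4615, -0.2047, 0.1269]
ee_rot: [0.687, 0.162, 0.69, -0.161]
contact_force: [-5.4, 1.3, 9.2]
width: 0.0165
pos [ 0.4615 -0.2047  0.1269] r 0.0478 th 152.8 Frad 5.4 Ftan(ccw) 1.3 Fz 9.2 0.01648025563871719
```

```bash
sed -i 's/C=np.array(\[.504/C=np.array([.502/' st.py; for t in 156 96 36 -24 -84 -144; do python3 circ.py $t "[$t-7,$t-20,$t-35,$t-50,$t-59,$t-60]"; done
```

```text
[0,0.55,0.01],[0,1.55,0.21],[0,2.61,0.71],[0,3.51,1.46],[0,3.95,2.02],[0,3.99,2.08]
[0,0.27,0.48],[0,0.60,1.44],[0,0.70,2.62],[0,0.49,3.77],[0,0.22,4.43],[0,0.19,4.50]
[0,-0.28,0.47],[0,-0.95,1.24],[0,-1.92,1.91],[0,-3.02,2.31],[0,-3.72,2.41],[0,-3.80,2.41]
[0,-0.55,-0.01],[0,-1.55,-0.21],[0,-2.61,-0.71],[0,-3.51,-1.46],[0,-3.95,-2.02],[0,-3.99,-2.08]
[0,-0.27,-0.48],[0,-0.60,-1.44],[0,-0.70,-2.62],[0,-0.49,-3.77],[0,-0.22,-4.43],[0,-0.19,-4.50]
[0,0.28,-0.47],[0,0.95,-1.24],[0,1.92,-1.91],[0,3.02,-2.31],[0,3.72,-2.41],[0,3.80,-2.41]
```

```bash
python3 -m creep '{"delta_pos":[[0,0.5,-0.05],[0,1.46,0.03],[0,2.52,0.53],[0,3.42,1.28],[0,3.86,1.84],[0,3.9,1.9]],"dr":[[0,0,0],[0,0,0],[0,0,0],[0,0,0],[0,0,0],[0,0,0]]}' | tail -2; python3 st.py
```

```text
contact_force: [-0.2, -4.9, 5.7]
width: 0.0164
pos [ 0.4998 -0.1813  0.1269] r 0.0452 th 92.8 Frad -4.9 Ftan(ccw) 0.4 Fz 5.7 0.016434396289248858
```

```bash
python3 -m creep '{"delta_pos":[[0,0.27,0.48],[0,0.6,1.44],[0,0.7,2.62],[0,0.49,3.77],[0,0.22,4.43],[0,0.19,4.5]],"dr":[[0,0,0],[0,0,0],[0,0,0],[0,0,0],[0,0,0],[0,0,0]]}' | tail -2; python3 st.py
```

```text
contact_force: [-7.3, -4.8, 10.7]
width: 0.0166
pos [ 0.5376 -0.2     0.1269] r 0.0444 th 36.7 Frad -8.7 Ftan(ccw) 0.5 Fz 10.7 0.016579181593405847
```

```bash
python3 -m creep '{"delta_pos":[[0,-0.35,0.47],[0,-1.02,1.24],[0,-1.99,1.91],[0,-3.1,2.31],[0,-3.8,2.41],[0,-3.88,2.41]],"dr":[[0,0,0],[0,0,0],[0,0,0],[0,0,0],[0,0,0],[0,0,0]]}' | tail -2; python3 st.py
```

```text
contact_force: [-2.0, 1.3, 8.2]
width: 0.017
pos [ 0.5428 -0.243   0.127 ] r 0.0440 th -22.0 Frad -2.4 Ftan(ccw) 0.4 Fz 8.2 0.01701640169658374
```

```bash
python3 -m creep '{"delta_pos":[[0,-0.55,0],[0,-1.55,-0.21],[0,-2.61,-0.71],[0,-3.51,-1.46],[0,-3.95,-2.02],[0,-3.99,-2.08]],"dr":[[0,0,0],[0,0,0],[0,0,0],[0,0,0],[0,0,0],[0,0,0]]}' | tail -2; python3 st.py
```

```text
contact_force: [0.8, -0.7, -0.5]
width: 0.0
pos [ 0.5066 -0.2674  0.1251] r 0.0412 th -83.6 Frad 0.8 Ftan(ccw) 0.8 Fz -0.5 4.10679957375723e-05
```

The fingers slipped off (width 0), probably against the stop. Rising and looking.

```bash
python3 -m creep '{"delta_pos":[[-1,0,0],[-3,0,0],[-5,0,0],[-7,0,0],[-8.6,0,0],[-8.6,0,0],[-8.6,0,0]],"dr":[[0,0,0],[0,0,0],[0,0,0],[0,0,0],[0,0,0],[0,0,0],[0,0,0]]}'
python3 -m creep '{"delta_pos":[[0,0,0],[0,0,0],[0,0,0],[0,0,0],[0,0,0]],"dr":[[0,0,0],[0,0,0],[0,0,0],[0,0,0],[0,0,0]]}' 1 60 | tail -1
python3 - <<'E'
from h import *
d=grab('wrist','w4.png');P=cloud(d);print(manip.get_state()['position'])
m=(abs(P[...,0]-.503)<.09)&(abs(P[...,1]+.226)<.09)
h=m&(P[...,2]>.16)&(P[...,2]<.18);v,u=np.where(h);print('handle',len(u),u.mean(),v.mean(),onz(d,(u.mean(),v.mean()),.169))
q=P[m&(P[...,2]>.106)&(P[...,2]<.12)];print('wheel',cv2.minEnclosingCircle(q[:,:2].astype(np.float32)),len(q))
E
```

```text
clock: 14.85
position: [0.5068, -0.2714, 0.2124]
ee_rot: [0.689, 0.162, 0.688, -0.162]
contact_force: [0.5, 0.3, -0.5]
width: -0.0002
width: 0.0723
[ 0.50680866 -0.27059054  0.21211103]
handle 486 314.4115226337449 239.87860082304528 [[ 0.54065183 -0.24511193  0.169     ]]
wheel ((0.5022921562194824, -0.2281087338924408), 0.0558633990585804) 6444
```

View pics/w4.png

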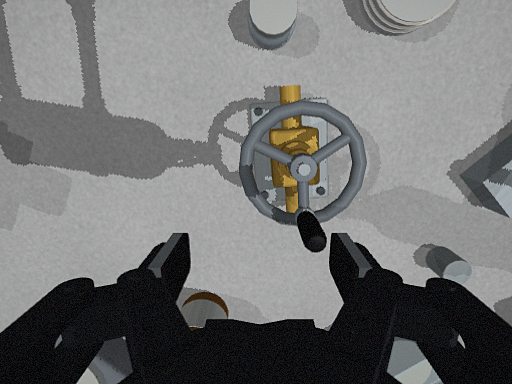

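The handle now stands at ≈(0.5415,-0.2434), θ≈-24°, right where the tangential resistance began. The grip let go against the stop. I'll regrip harder and press gently clockwise to confirm it.

```bash
python3 -m creep '{"delta_pos":[[0,1.5,0.7],[0,3.2,1.5],[1,4,1.9],[3,4,1.9],[5,4,1.9],[7,4,1.9],[8.3,4,1.9],[8.7,4,1.9],[8.7,4,1.9]],"dr":[[0,0,0],[0,0,0],[0,0,0],[0,0,0],[0,0,0],[0,0,0],[0,0,0],[0,0,0],[0,0,0]]}' 1 60
python3 -m creep '{"delta_pos":[[0,0,0],[0,0,0],[0,0,0],[0,0,0],[0,0,0],[0,0,0],[0,0,0],[0,0,0]],"dr":[[0,0,0],[0,0,0],[0,0,0],[0,0,0],[0,0,0],[0,0,0],[0,0,0],[0,0,0]]}' -1 60; python3 st.py
```

```text
clock: 16.3
position: [0.5416, -0.243, 0.1247]
ee_rot: [0.688, 0.162, 0.689, -0.161]
contact_force: [0.4, -0.4, 0.5]
width: 0.0854
clock: 17.1
position: [0.542, -0.2429, 0.1258]
ee_rot: [0.689, 0.162, 0.688, -0.161]
contact_force: [-0.4, 3.9, 5.8]
width: 0.0162
pos [ 0.542  -0.2429  0.1258] r 0.0432 th -22.3 Frad -1.9 Ftan(ccw) 3.4 Fz 5.8 0.0162106216244289
```

```bash
python3 -m creep '{"delta_pos":[[0,-0.2,0],[0,-0.4,0],[0,-0.6,0],[0,-0.6,0],[0,-0.6,0],[0,-0.6,0]],"dr":[[0,0,0],[0,0,0],[0,0,0],[0,0,0],[0,0,0],[0,0,0]]}' ; python3 st.py
```

```text
clock: 17.7
position: [0.542, -0.243, 0.1258]
ee_rot: [0.69, 0.166, 0.687, -0.158]
contact_force: [8.1, 16.0, 6.1]
width: 0.0164
pos [ 0.542  -0.243   0.1258] r 0.0432 th -22.4 Frad 1.3 Ftan(ccw) 17.9 Fz 6.1 0.016405297725211106
```

The stop is confirmed: 18 N clockwise and no motion. Now back off two turns, in four half-turn calls.

```bash
sed -i 's/\*4.5/*4.45/' circ.py; for t in -23 157; do python3 circ.py $t "$t+np.array([8,26,48,70,93,116,138,160,175,180])"; done
```

```text
[0,0.62,-0.08],[0,1.92,-0.57],[0,3.21,-1.67],[0,4.00,-3.17],[0,4.16,-4.94],[0,3.61,-6.63],[0,2.51,-7.92],[0,1.01,-8.71],[0,-0.14,-8.89],[0,-0.53,-8.88]
[0,-0.62,0.08],[0,-1.92,0.57],[0,-3.21,1.67],[0,-4.00,3.17],[0,-4.16,4.94],[0,-3.61,6.63],[0,-2.51,7.92],[0,-1.01,8.71],[0,0.14,8.89],[0,0.53,8.88]
```

```bash
python3 -m creep '{"delta_pos":[[0,0.3,0],[0,0.6,0]],"dr":[[0,0,0],[0,0,0]]}' | tail -1
python3 -m creep '{"delta_pos":[[0,0.62,-0.08],[0,1.92,-0.57],[0,3.21,-1.67],[0,4,-3.17],[0,4.16,-4.94],[0,3.61,-6.63],[0,2.51,-7.92],[0,1.01,-8.71],[0,-0.14,-8.89],[0,-0.53,-8.88]],"dr":[[0,0,0],[0,0,0],[0,0,0],[0,0,0],[0,0,0],[0,0,0],[0,0,0],[0,0,0],[0,0,0],[0,0,0]]}'|tail -1; python3 st.py
```

```text
width: 0.0164
width: 0.0162
pos [ 0.4587 -0.2087  0.1258] r 0.0468 th 157.7 Frad 1.0 Ftan(ccw) -2.3 Fz 8.0 0.0161803128840668
```

Forces are small. The two ends give the centre (0.5004,-0.2259) and a diameter of 90.1 mm. Continuing.

```bash
sed -i 's/C=np.array(\[.502,-.2265/C=np.array([.5004,-.2259/' st.py; python3 -m creep '{"delta_pos":[[0,-0.62,0.08],[0,-1.92,0.57],[0,-3.21,1.67],[0,-4,3.17],[0,-4.16,4.94],[0,-3.61,6.63],[0,-2.51,7.92],[0,-1.01,8.71],[0,0.14,8.89],[0,0.53,8.88]],"dr":[[0,0,0],[0,0,0],[0,0,0],[0,0,0],[0,0,0],[0,0,0],[0,0,0],[0,0,0],[0,0,0],[0,0,0]]}'|tail -1; python3 st.py
```

```text
width: 0.016
pos [ 0.5418 -0.2435  0.1258] r 0.0449 th -23.0 Frad -0.3 Ftan(ccw) -1.2 Fz 6.7 0.01602074040802188
```

```bash
python3 -m creep '{"delta_pos":[[0,0.62,-0.08],[0,1.92,-0.57],[0,3.21,-1.67],[0,4,-3.17],[0,4.16,-4.94],[0,3.61,-6.63],[0,2.51,-7.92],[0,1.01,-8.71],[0,-0.14,-8.89],[0,-0.53,-8.88]],"dr":[[0,0,0],[0,0,0],[0,0,0],[0,0,0],[0,0,0],[0,0,0],[0,0,0],[0,0,0],[0,0,0],[0,0,0]]}'|tail -1; python3 st.py
```

```text
width: 0.0161
pos [ 0.4587 -0.2086  0.1258] r 0.0451 th 157.4 Frad -0.5 Ftan(ccw) -2.2 Fz 7.8 0.016085894204022077
```

```bash
python3 -m creep '{"delta_pos":[[0,-0.62,0.08],[0,-1.92,0.57],[0,-3.21,1.67],[0,-4,3.17],[0,-4.16,4.94],[0,-3.61,6.63],[0,-2.51,7.92],[0,-1.01,8.71],[0,0.14,8.89],[0,0.53,8.88]],"dr":[[0,0,0],[0,0,0],[0,0,0],[0,0,0],[0,0,0],[0,0,0],[0,0,0],[0,0,0],[0,0,0],[0,0,0]]}'|tail -1; python3 -m creep '{"delta_pos":[[0,0,0],[0,0,0],[0,0,0],[0,0,0]],"dr":[[0,0,0],[0,0,0],[0,0,0],[0,0,0]]}'; python3 st.py
python3 - <<'E'
from h import *
o=[]
for n,c in(('scene',(249,220)),('side',(240,195))):
    d=grab(n);P=cloud(d);m=(abs(P[...,0]-.644)<.02)&(abs(P[...,1]+.005)<.025)&(P[...,2]>.1)&(P[...,2]<.135)
    print(n,m.sum(),P[m].max(0) if m.any() else 0)
    o.append(cv2.resize(d['pixels'][c[1]-75:c[1]+75,c[0]-50:c[0]+50],(400,600),interpolation=cv2.INTER_CUBIC))
cv2.imwrite('pics/g.png',np.hstack(o))
E
```

```text
width: 0.0161
clock: 22.3
position: [0.542, -0.243, 0.1258]
ee_rot: [0.689, 0.162, 0.688, -0.161]
contact_force: [1.1, 0.5, 6.5]
width: 0.016
pos [ 0.542  -0.243   0.1258] r 0.0449 th -22.4 Frad 0.8 Ftan(ccw) 0.9 Fz 6.5 0.01599431517098243
scene 80 [0.65393409 0.00466213 0.12234359]
side 59 [0.65089308 0.00655969 0.12417585]
```

View pics/g.png

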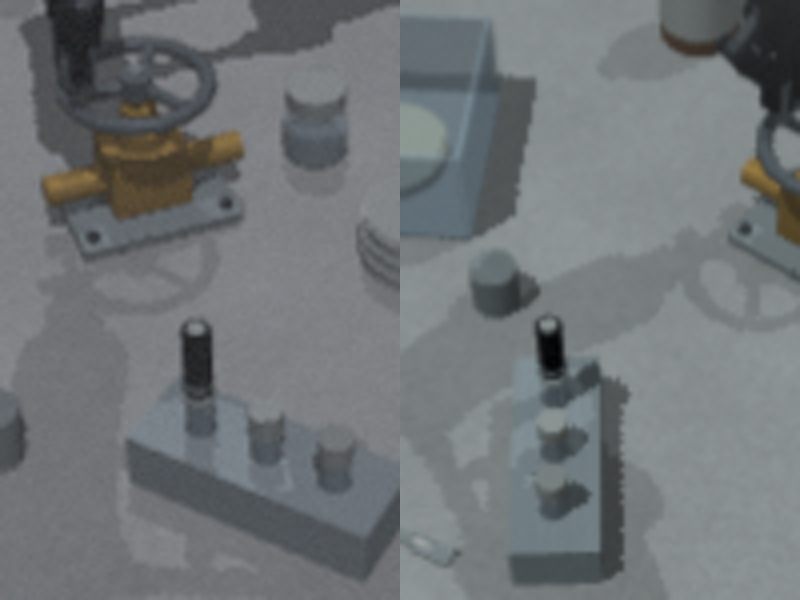

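The probe is still upright on the rim. The handle is gripped (16 mm wide) at exactly the stop's angle, after two turns.

```bash
python3 -c "
from rig import manip
print(manip.sign_off())"
```

```text
the job is handed in; nothing more can be done
None
```

The job is handed in at about 22 s on the clock, with the probe in the open tube and the valve backed off two turns. `sign_off` gave no verdict, so these are my own checks:

- **Probe:** I pushed the black probe from the park block into the open tube until it pressed on the rim with about 10 N. The last pictures show it upright on the collar, with its top near 0.12 m, the height expected with its head on the rim.
- **Stop:** I cranked the handle clockwise about 290°. The first grip, at 40 N, slipped off as the wheel came to the stop. I regripped at 60 N and pressed clockwise with about 18 N for a few tenths of a second. The handle did not move, which confirmed the stop at a handle angle of about -22.3°.
- **Two turns:** I turned it back counter-clockwise in four half turns. The handle ended at -22.4°, the same angle as the stop within measurement. The fingers were still gripping it (16 mm opening, 60 N set), and side forces were about 1 N.
- **Disagreements:** The first wheel-centre estimates from the cameras were 2–4 mm off the centre found while turning, (0.5004, -0.2259). I corrected for this on the way.
- **Bystanders:** None looked disturbed in the views I took, but I did not measure each one.

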